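# Move the rinsed spot plate to the drying stand with the lifter

### The job

Take the flat lifter from the bench, slide its blade under the porcelain spot plate lying on the steel drip tray, lift the plate on it, and set it gently on the two bars of the drying stand, centred and square, without gripping or touching the plate with the gripper. Then draw the blade out and lay the lifter down flat on the bench, clear of the stand, the tray and the plate. Keep the plate level and do not disturb the glassware and jars around.

Things in the scene. Friction and masses are not known exactly. Their poses are not given: they have to be found in the camera images.
- plate: White porcelain spot plate, 12 round wells, 0.18 kg, 100 (x) by 120 (y) by 15 mm tall: an 8 mm slab on two ribs 7 mm tall, 12 mm wide, 90 mm long along x, centred at y = +-50 mm. Origin: centre of the underside (rib bottoms), z up. Starts loose on the tray, about square with it, 2 to 17 mm short of its back lip, +x towards the lip.
- plate_gap (a point): Middle of the open -x end of the tunnel under the plate's slab, between the ribs, at the plate's front edge and at rib-bottom level (50 mm in -x from the plate's origin). The tunnel is 88 mm wide, 7 mm high, runs along x and is open at both ends.
- lifter: Flat steel spatula, 177 mm long, 0.14 kg, loose on the bench, blade pointing roughly away from the robot. Origin: middle of the blade's rear edge, on its underside. The blade, 2 mm thick, 56 mm wide, runs from x = 0 to 90 mm. A neck 18 mm wide rises from the rear edge, leaning back to the handle. Blade and a rear foot (x = -85 mm, down to blade level) keep it standing flat.
- lifter_grip (a point): Centre of the lifter's wooden handle, 52 mm behind the blade's rear edge and 45 mm above its underside; the handle is a straight bar along x, 70 mm long, 16 mm wide (y), 22 mm tall. Grip it firmly across y from above.
- tray: Fixed steel drip tray, 150 (x) by 156 (y) mm. Origin: centre of the underside. Flat floor 12 mm above the bench; front edge (-x, facing the robot) open; back lip (inner face at x = +67 mm) rises 18 mm above the floor; side lips 6 mm wide, 6 mm high at y = +-75 mm. Left or right of the lifter.
- stand: Fixed drying stand: base 130 (x) by 140 (y) by 6 mm, two aluminium bars along x, 130 mm long, 28 mm wide, centred at y = +-50 mm, flat tops 50 mm above the bench; the channel between them is 72 mm wide, open at both ends. Origin: centre of the underside; -x faces the robot. The plate goes on with a rib on each bar. On the other side from the tray.
- lifter_tip (a point): Middle of the blade's front edge, at the underside level (90 mm in +x from the lifter's origin).
- beaker: Bystander, loose on the bench: a glass beaker 84 mm wide, 120 mm tall. Origin: centre of its underside. Leave it where it is.
- small_beaker: Bystander, loose on the bench: a glass beaker 60 mm wide, 80 mm tall. Origin: centre of its underside. Leave it where it is.
- wash_bottle: Bystander, loose on the bench: a clear plastic bottle 64 mm wide, 160 mm tall. Origin: centre of its underside. Leave it where it is.
- sample_jar: Bystander, loose on the bench: a white jar 44 mm wide, 60 mm tall. Origin: centre of its underside. Leave it where it is.
- jar_cap: Bystander, loose on the bench: a loose grey jar cap 42 mm wide, 14 mm tall. Origin: centre of its underside. Leave it where it is.
- dish: Bystander, loose on the bench: a shallow porcelain dish 90 mm wide, 18 mm tall. Origin: centre of its underside. Leave it where it is.
Not all that is in view belongs to the job. Several things have the shape of the tray; the one meant has the colours described above.

How it is judged (in metres and radians):
On the way:
1. the plate is lifted clear of the tray, level, resting on the lifter alone (height (world z) of plate above 0.022 m and contact force between plate and lifter above 0.5 N and contact force between plate and tray below 0.05 N and angle between plate's own z axis and vertical below 0.25 rad), for 0.2 s.
At the end, for the whole second after the job is handed in: Plate on both bars: centre within 20 mm along and 14 mm across them of the stand's centre, within 0.15 rad of square, level within 0.05 rad; lifter flat on the bench (underside within 6 mm, tilt under 0.06 rad), touching neither plate, stand nor tray; both at rest (x of plate in the frame of stand between -0.02 and 0.02 m and y of plate in the frame of stand between -0.014 and 0.014 m and z of plate in the frame of stand between 0.046 and 0.054 m and angle between the x axis of plate and the x axis of stand, either way round below 0.15 rad and angle between plate's own z axis and vertical below 0.05 rad and contact force between plate and stand above 0.5 N and contact force between plate and lifter below 0.02 N and linear speed of each of plate, lifter below 0.02 m/s and angle between lifter's own z axis and vertical below 0.06 rad and height (world z) of lifter below 0.006 m and contact force between lifter and stand below 0.02 N and contact force between lifter and tray below 0.02 N).
It fails at once if the robot presses on the plate itself (over 1 N), by gripper or arm (contact force between plate and the fingers above 1 N or contact force between plate and the arm above 1 N).
It fails at once if the plate is tipped more than 0.35 rad (angle between plate's own z axis and vertical above 0.35 rad).
It fails at once if the plate comes down on the stand too fast (over 0.25 m/s within 20 mm of the bars) or is banged on it (over 40 N) (contact force between plate and stand above 40 N or (linear speed of plate above 0.25 m/s and horizontal distance between plate and stand below 0.08 m and z of plate in the frame of stand below 0.07 m)).
It fails at once if a bystander is moved more than 25 mm (distance of any of beaker, small_beaker, wash_bottle, sample_jar, jar_cap, dish from where it was at the start of the episode above 0.025 m).
It also fails if it takes over 67 s, if anything falls off the work surface, if the arm or the gripper's body presses on something with over 40 N, if the wrist force passes 120 N, or if a joint passes its speed limit or range.

### The arm

A 6-joint arm with a two-finger parallel gripper is mounted at the origin on the work surface. World frame = base frame: x ahead of the robot, y to its left, z up, the work surface at z = 0. Lengths are in m, angles in degrees, forces in N, time in s.
With the tool pointing down it reaches from about 0.25 to 0.725 m from the base axis. Payload 9.7 kg.
Tool frame: the origin (TCP) lies midway between the tips of the shut fingers; the grasp point (between the pads) lies 19 mm behind it; z points along the fingers, y is the line along which they close (so a half turn about z gives the same grasp; the last joint's range is limited). The gripper opens to 85 mm and grips with 20 to 120 N. Pads are 22 mm wide; open, the fingers measure 114 mm over their backs; the gripper's body (76 mm by 85 mm) begins 54 mm behind the grasp point. The pads swing forward as they close: fully open they stand 13 mm farther back than shut.
Start: joints at [0, 4.979, 10.078, 95.1, 0, 90], TCP at [0.55, -0, 0.201] pointing down, gripper open.
Joint ranges: [-179.16, 179.16], [-48.56, 103.87], [-65.8, 70.77], [-126.05, 130.52], [-82.76, 87.17], [-180, 180]. Speed limits (degrees/s): [127.2, 127.2, 147.25, 180, 180, 180].

### API

Orientations are given as [roll, pitch, yaw] about the fixed x, y, z axes, in that order (R = Rz(yaw) Ry(pitch) Rx(roll)).
In Python, from workcell import readout, imaging, bot, spotter gives the robot as it stands.
- The arm moves only by the shell command python3 -m jog 'ROWS' [FORCE]. ROWS is JSON, a list of rows, each an object with "rotation": the turn, a rotation vector about the world's x, y, z in degrees, a list of three; "translation": the shift along the world's x, y, z in mm, a list of three; "grip": the finger opening in mm, from 0 to 85.4. In form: [{"rotation": [wx, wy, wz], "translation": [dx, dy, dz], "grip": grip}, ...]. A call has 1 to 20 rows; each row is the pose to reach, as a shift and turn from the pose commanded when the call began; what a row does not reach only later rows make up. A row lasts 1/10 s, in which the tool goes at most 50 mm and 8.59 degrees, less where a joint would pass 70% of its speed; a pose out of reach is approached as far as the arm can. A call with a gripper value outside its range is refused whole. The fingers move at their own pace and stop on an object; FORCE is the grip in N (left out, the last holds). Time passes only in rows, so rows that repeat a pose let the fingers close. It gives the time, the measured TCP pose, the force, the opening and the grip force at its end, in the units of the state.
- readout.get_obs(): the state, without advancing time (a new reading comes with each control period).
- imaging.camera(name): name is "scene" or "side" or "wrist"; returns (picture, depth): 420x560x3 uint8, red, green, blue; 420x560 float32, m along the optical axis (not along the pixel's ray), 0 where there is no reading.
- imaging.camera_info(name): a dict with "vertical_fov" (degrees; the focal length in pixels is half the picture's height over the tangent of half this angle, whatever the lens; pixels are square), "cx", "cy" (the principal point, pixels), "k1" (the pictures are not rectified: a ray, as slopes to the right and down, at radius r is drawn at 1 + k1 r^2 times it, then the intrinsics apply), "extrinsics" (4x4, takes a point from camera to world coordinates); the wrist camera has in their place "tool_from_camera" (4x4, takes a point from camera to tool coordinates, whose origin is the TCP and whose axes are the flange's). Camera axes: x right, y down, z forward; pixel columns grow to the right and rows downward; lengths in m; the calibration is good to about 2 mm. A picture is of the moment at which its call begins: read the wrist's pose just before it. camera_info takes no time and is no camera call.
- bot.job_done(): hands the job in; it is judged then, once.
Trained networks look in the newest picture that a camera, given by its name, has taken for a name from the list of things; names that differ only in an ending like _2 or _b are one class to them, and where a whole thing is asked for, a point or a joint stands for the part that bears it (a point fixed in the world has none). Each returns a list of dicts, best first, with "confidence" (0 to 1); they miss things now and then, are a little off and sometimes report something else, mostly with a low value. They report only what shows in the picture. A call takes as long as a camera call. They do not tell look-alikes from the thing itself.
- spotter.spot_in(camera, target): "box" ([centre column, centre row, width, height] in pixels, round what is visible of it).
- spotter.mark_of(camera, target): "uv" ([column, row] in pixels: a listed point, or the origin of a listed thing).
The state is a dict: "time": time; "q": joint angles; "qd": joint speeds; "joint_efforts": joint torques, N m; "ee_pos": TCP position; "tcp_rot": TCP orientation; "wrist_force": force on the tool from outside, world axes, zero at the start; "torque": the same for the moment, N m; "opening": finger opening in m; "grasp_force": force on a finger pad.
Only numpy, scipy, OpenCV 4.12 (cv2) and the standard library are available. Lean on these libraries where they do the work, as an engineer would, in place of code of your own. Each camera call takes 0.05 s, during which the arm holds its last target. There are 200 camera calls.

## Working session

There is one attempt and no reset: what is moved stays moved. The work goes in short steps, Python scripts to look and compute and a shell command to move; the robot and the scene stay as the last step left them, time stands still between calls to the robot, and variables do not carry over. Pictures are saved under pics/ and viewed, at most 10 in all, crops included, and the job is handed in when it is done.

```bash
ls; mkdir -p pics; cat > h.py <<'E'
import numpy as np, cv2
from workcell import readout, imaging, bot, spotter
from scipy.spatial.transform import Rotation as R
def cam(n):
    o=readout.get_obs(); p,d=imaging.camera(n); i=imaging.camera_info(n)
    f=p.shape[0]/2/np.tan(np.radians(i['vertical_fov'])/2)
    if 'extrinsics' in i: T=np.array(i['extrinsics'])
    else:
        W=np.eye(4); W[:3,:3]=R.from_euler('xyz',o['tcp_rot'],degrees=True).as_matrix(); W[:3,3]=o['ee_pos']
        T=W@np.array(i['tool_from_camera'])
    return dict(p=p,d=d,f=f,c=(i['cx'],i['cy']),k=i['k1'],T=T)
def rays(c,uv):
    uv=np.atleast_2d(np.asarray(uv,float)); s=(uv-np.array(c['c']))/c['f']
    r=s.copy()
    for _ in range(20): r=s/(1+c['k']*(r**2).sum(1,keepdims=True))
    return np.c_[r,np.ones(len(r))]
def at_z(c,uv,z):
    w=rays(c,uv)@c['T'][:3,:3].T; o=c['T'][:3,3]
    return o+w*((z-o[2])/w[:,2])[:,None]
def cloud(c):
    h,w=c['d'].shape; u,v=np.meshgrid(np.arange(w),np.arange(h))
    P=rays(c,np.c_[u.ravel(),v.ravel()])*c['d'].ravel()[:,None]
    P=P@c['T'][:3,:3].T+c['T'][:3,3]; P[c['d'].ravel()==0]=np.nan
    return P.reshape(h,w,3)
E
python3 - <<'E'
from h import *
print(readout.get_obs())
for n in ['scene','side','wrist']:
    c=cam(n); P=cloud(c); print(n,c['T'].round(3).tolist(),c['f'],c['k'])
    cv2.imwrite(f'pics/{n}0.png',c['p'][:,:,::-1])
    Z=dict(plate=0,plate_gap=.012,lifter=0,lifter_grip=.045,lifter_tip=0,tray=0,stand=0)
    for t in Z:
        for m in spotter.mark_of(n,t)[:3]:
            u=m['uv']; a,b=int(np.clip(u[0],0,559)),int(np.clip(u[1],0,419))
            print(n,t,round(m['confidence'],2),np.round(u,0),'z-plane',at_z(c,u,Z[t])[0].round(3),'depth',P[b,a].round(3))
E
```

```text
pics
{'time': 0.0, 'q': array([3.37151334e-04, 5.00934781e+00, 1.00345341e+01, 9.50993306e+01,
       1.35284201e-03, 8.99999508e+01]), 'qd': array([-0.03468437,  0.00272823,  0.06711941,  0.06717914, -0.07164827,
        0.09219865]), 'joint_efforts': array([ 7.68234549e-04, -5.20392072e+01,  4.64802504e+01,  1.63646933e-02,
        2.23589603e-05, -6.77332673e-05]), 'ee_pos': array([5.49731925e-01, 1.06701193e-05, 2.00700624e-01]), 'tcp_rot': array([-1.79925856e+02, -1.35290449e-03,  9.00003846e+01]), 'wrist_force': array([-0.20280663,  0.06299698,  0.33491651]), 'torque': array([ 0.00170815, -0.03612692, -0.01737202]), 'grasp_force': 0.0, 'opening': 0.0853376479570755}
scene [[-0.448, 0.684, -0.575, 1.322], [0.894, 0.355, -0.274, 0.372], [0.017, -0.637, -0.771, 1.196], [0.0, 0.0, 0.0, 1.0]] 521.2361183303669 -0.02952951439360265
scene plate 0.84 [354. 305.] z-plane [0.647 0.259 0.   ] depth [0.663 0.259 0.027]
scene plate_gap 0.87 [369. 292.] z-plane [0.599 0.281 0.012] depth [0.605 0.281 0.025]
scene lifter 0.56 [284. 234.] z-plane [ 0.525 -0.003  0.   ] depth [ 0.53  -0.001  0.0
[... 1732 characters left out ...]
, -0.956, 0.373], [0.0, 0.0, 0.0, 1.0]] 345.9887084712865 0.00031668046983601564
wrist lifter 0.81 [264. 179.] z-plane [0.533 0.003 0.   ] depth [0.533 0.004 0.004]
wrist lifter_grip 0.6 [209. 186.] z-plane [0.483 0.006 0.045] depth [0.484 0.008 0.055]
wrist lifter_tip 0.78 [344. 189.] z-plane [ 0.622 -0.007  0.   ] depth [ 0.621 -0.006  0.001]
wrist lifter_tip 0.56 [207. 182.] z-plane [ 0.471 -0.     0.   ] depth [0.482 0.011 0.055]
wrist lifter_tip 0.52 [353. 370.] z-plane [ 0.646 -0.249  0.   ] depth [ 0.644 -0.244  0.006]
wrist tray 0.61 [57. 10.] z-plane [0.338 0.167 0.   ] depth [0.345 0.164 0.012]
wrist stand 0.85 [351. 368.] z-plane [ 0.644 -0.245  0.   ] depth [ 0.631 -0.202  0.049]
```

View pics/side0.png

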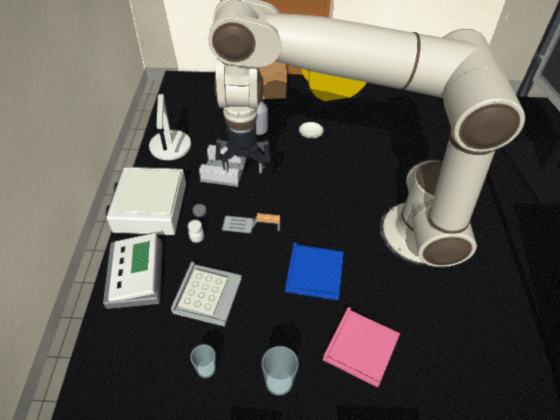

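View pics/scene0.png

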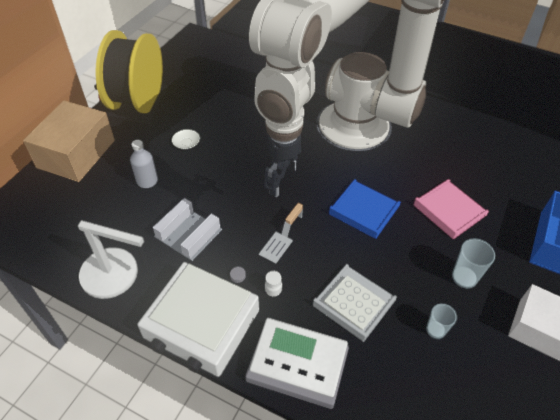

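The side view shows the steel tray with the plate at about (205,293), the lifter with its orange handle at (250,222), the stand at (220,168), the jar at (196,231) and the cap at (199,210). The blue and pink trays are decoys. Next I'll fit the poses from depth.

```bash
cat >> h.py <<'E'
def rect(P,m,name=''):
    Q=P[m][:,:2]; Q=Q[np.isfinite(Q).all(1)]
    # keep the largest blob on a 2 mm grid
    g=np.floor((Q-Q.min(0))/.003).astype(int)+2; im=np.zeros(g.max(0)+3,np.uint8); im[g[:,0],g[:,1]]=1
    im=cv2.morphologyEx(im,cv2.MORPH_CLOSE,np.ones((3,3),np.uint8))
    n,l,s,_=cv2.connectedComponentsWithStats(im); k=1+np.argmax(s[1:,4]); Q=Q[l[g[:,0],g[:,1]]==k]
    (c,s,a)=cv2.minAreaRect((Q*1000).astype(np.float32)); print(name,len(Q),'c',np.round(c,1),'size',np.round(s,1),'ang',round(a,1)); return Q
def box(P,x0,x1,y0,y1,z0,z1):
    return (P[...,0]>x0)&(P[...,0]<x1)&(P[...,1]>y0)&(P[...,1]<y1)&(P[...,2]>z0)&(P[...,2]<z1)
E
python3 - <<'E'
from h import *
for n in ['scene','side','wrist']:
    c=cam(n); P=cloud(c); p=c['p'].astype(int); hsv=cv2.cvtColor(c['p'],cv2.COLOR_RGB2HSV)
    bright=p.min(2)>60
    b=box(P,.4,.7,-.1,.1,-.01,.02)&bright; 
    def f(nm,m):
        if m.sum()>30: Q=rect(P,m,n+' '+nm); print('   z med',np.nanmedian(P[m][:,2]).round(4))
    f('plate',box(P,.5,.8,.12,.4,.022,.034)&(hsv[...,1]<60)&(p.min(2)>150))
    f('trayall',box(P,.5,.8,.12,.4,.008,.036)&bright)
    f('stand',box(P,.5,.8,-.4,-.1,.043,.058))
    f('standall',box(P,.5,.8,-.4,-.1,.003,.058)&bright)
    f('blade',box(P,.4,.7,-.06,.06,-.006,.01)&(p.min(2)>50))
    f('handle',box(P,.4,.7,-.08,.08,.045,.065)&(hsv[...,1]>100))
    for t in ['sample_jar','jar_cap','dish','wash_bottle','beaker','small_beaker']:
        for m in spotter.mark_of(n,t)[:1]: print(n,t,round(m['confidence'],2),at_z(c,m['uv'],0)[0].round(3))
    print(np.nanmedian(P[box(P,.4,.55,-.3,-.05,-.02,.02)][:,2]))
E
```

```text
scene plate 1803 c [657.5 254.8] size [154.8 118. ] ang 76.1
   z med 0.0268
scene trayall 3157 c [640.9 256.6] size [158.5 153.9] ang 77.7
   z med 0.0246
scene stand 427 c [ 643.5 -294.7] size [ 33.8 131.9] ang 81.7
   z med 0.0498
scene standall 2262 c [ 655.  -232.2] size [164.8 143.9] ang 80.6
   z med 0.0229
scene blade 1164 c [574.6   2.3] size [119.6 249.1] ang 88.0
   z med 0.0008
scene sample_jar 0.59 [0.707 0.05  0.   ]
scene jar_cap 0.68 [ 0.714 -0.039  0.   ]
scene dish 0.81 [ 0.339 -0.445  0.   ]
scene wash_bottle 0.59 [ 0.532 -0.469  0.   ]
scene beaker 0.78 [0.436 0.489 0.   ]
scene small_beaker 0.71 [0.625 0.466 0.   ]
2.3897162790609272e-05
side plate 1452 c [656.8 257.9] size [154.  117.4] ang 76.4
   z med 0.0275
side trayall 2829 c [638.7 257.7] size [161.2 152.5] ang 77.8
   z med 0.025
side stand 249 c [ 655.4 -192. ] size [ 34.6 131.8] ang 81.8
   z med 0.0481
side standall 602 c [ 655.6 -189.9] size [ 39.4 131.9] ang 82.2
   z med 0.0268
side blade 486 c [574.5  -3.5] size [ 73.1 103.6] ang 87.0
   z med 0.0004
side handle 129 c [480.4   8.6] size [20.2 68. ] ang 87.8
   z med 0.0539
side sample_jar 0.56 [0.691 0.072 0.   ]
side dish 0.63 [ 0.336 -0.446  0.   ]
side wash_bottle 0.71 [0.695 0.064 0.   ]
side beaker 0.55 [0.427 0.491 0.   ]
side small_beaker 0.83 [0.615 0.471 0.   ]
-0.001603965410839514
wrist trayall 1468 c [793.5 146.6] size [ 6.8 53.7] ang 9.7
   z med 0.0226
wrist stand 1942 c [ 638.5 -192.5] size [29.6 94.9] ang 82.4
   z med 0.0491
wrist standall 5690 c [ 642.2 -226.7] size [108.5 111.5] ang 82.2
   z med 0.0266
wrist blade 4609 c [527.1   0.8] size [ 59.1 195.8] ang 85.6
   z med 0.0013
wrist handle 1361 c [481.2   5.3] size [16.6 70.2] ang 85.0
   z med 0.0549
wrist sample_jar 0.86 [0.697 0.053 0.   ]
wrist jar_cap 0.98 [ 0.71  -0.049  0.   ]
-0.0008816907246435024
```

```bash
python3 -m jog '[{"rotation":[0,0,85],"translation":[-69,5.5,-40],"grip":85},{"rotation":[0,0,85],"translation":[-69,5.5,-40],"grip":85},{"rotation":[0,0,85],"translation":[-69,5.5,-40],"grip":85},{"rotation":[0,0,85],"translation":[-69,5.5,-40],"grip":85},{"rotation":[0,0,85],"translation":[-69,5.5,-40],"grip":85},{"rotation":[0,0,85],"translation":[-69,5.5,-40],"grip":85},{"rotation":[0,0,85],"translation":[-69,5.5,-40],"grip":85},{"rotation":[0,0,85],"translation":[-69,5.5,-40],"grip":85},{"rotation":[0,0,85],"translation":[-69,5.5,-40],"grip":85},{"rotation":[0,0,85],"translation":[-69,5.5,-40],"grip":85},{"rotation":[0,0,85],"translation":[-69,5.5,-40],"grip":85},{"rotation":[0,0,85],"translation":[-69,5.5,-40],"grip":85}]'
python3 - <<'E'
from h import *
print(readout.get_obs()['q'].round(1))
for n in ['scene','side','wrist']:
    c=cam(n); P=cloud(c); p=c['p'].astype(int); hsv=cv2.cvtColor(c['p'],cv2.COLOR_RGB2HSV)
    if n=='wrist': cv2.imwrite('pics/w1.png',c['p'][:,:,::-1])
    m=box(P,.4,.7,-.08,.08,.045,.065)&(hsv[...,1]>100)
    if m.sum()>30: rect(P,m,n+' handle')
    m=box(P,.53,.7,-.08,.08,-.006,.012)&(p.min(2)>70)&(hsv[...,1]<60)
    if m.sum()>30: rect(P,m,n+' blade')
    m=box(P,.55,.9,-.42,-.1,.065,.4)
    Q=P[m]; print(n,'tall near stand',len(Q), Q.min(0) if len(Q) else'', Q.max(0) if len(Q) else '')
    for zz in (.07,.12,.18,.25):
        q=Q[(Q[:,2]>zz)&(Q[:,2]<zz+.06)]
        if len(q)>5: print('  ',zz,np.percentile(q,[2,98],axis=0).round(3).tolist())
E
```

```text
time: 3.45
ee_pos: [0.481, 0.0055, 0.1614]
tcp_rot: [-180.0, 0.0, 174.8]
wrist_force: [-0.6, 0.9, -0.2]
opening: 0.085
grasp_force: 0.0
[ 0.7 -5.1 -4.4 90.7 -0.   5.9]
scene blade 612 c [577.6  -4.7] size [62.8 97.2] ang 85.9
scene tall near stand 2275 [ 0.77043802 -0.38022554  0.06504317] [ 0.89996866 -0.10002138  0.21965958]
   0.07 [[0.778, -0.361, 0.072], [0.897, -0.101, 0.124]]
   0.12 [[0.834, -0.367, 0.122], [0.87, -0.225, 0.179]]
   0.18 [[0.832, -0.376, 0.183], [0.869, -0.224, 0.217]]
side handle 134 c [480.1   7.2] size [21.8 68.6] ang 85.1
side blade 447 c [577.7  -3.4] size [67.3 95.3] ang 86.4
side tall near stand 967 [ 0.76724489 -0.38302596  0.06510408] [ 0.89957944 -0.10031612  0.21736381]
   0.07 [[0.772, -0.355, 0.071], [0.896, -0.102, 0.124]]
   0.12 [[0.83, -0.366, 0.12], [0.861, -0.22, 0.179]]
   0.18 [[0.829, -0.377, 0.184], [0.865, -0.22, 0.216]]
wrist handle 568 c [480.4   4.2] size [15.5 69.4] ang 84.3
wrist blade 4183 c [578.1  -2.6] size [58.2 96.3] ang 85.4
wrist tall near stand 0
```

View pics/w1.png

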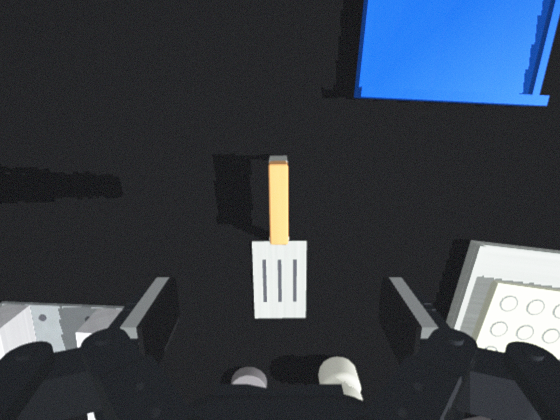

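The wrist view shows the handle centred between the open fingers (column 279, rows 160–242), with the blade below it. I'll descend and grip.

```bash
python3 -m jog '[{"rotation":[0,0,0],"translation":[0,-0.5,-45],"grip":85},{"rotation":[0,0,0],"translation":[0,-0.5,-90],"grip":85},{"rotation":[0,0,0],"translation":[0,-0.5,-115],"grip":85},{"rotation":[0,0,0],"translation":[0,-0.5,-130],"grip":85},{"rotation":[0,0,0],"translation":[0,-0.5,-135],"grip":85},{"rotation":[0,0,0],"translation":[0,-0.5,-135],"grip":50},{"rotation":[0,0,0],"translation":[0,-0.5,-135],"grip":5},{"rotation":[0,0,0],"translation":[0,-0.5,-135],"grip":5},{"rotation":[0,0,0],"translation":[0,-0.5,-135],"grip":5},{"rotation":[0,0,0],"translation":[0,-0.5,-135],"grip":5},{"rotation":[0,0,0],"translation":[0,-0.5,-135],"grip":5},{"rotation":[0,0,0],"translation":[0,-0.5,-135],"grip":5},{"rotation":[0,0,0],"translation":[0,-0.5,-135],"grip":5},{"rotation":[0,0,0],"translation":[0,-0.5,-135],"grip":5}]' 110
```

```text
time: 5.0
ee_pos: [0.481, 0.005, 0.0264]
tcp_rot: [-180.0, -0.0, 175.0]
wrist_force: [0.3, -0.2, -0.0]
opening: 0.0051
grasp_force: 0.1
```

```bash
python3 - <<'E'
from h import *
c=cam('wrist'); d=cam('side')
a=cv2.resize(d['p'][150:300,180:330],(420,420)); cv2.imwrite('pics/g2.png',np.hstack([cv2.resize(c['p'],(380,420)),a])[:,:,::-1])
o=readout.get_obs(); print(o['opening'],o['grasp_force'])
E
```

```text
0.0050414712708012665 0.06679585087113082
```

View pics/g2.png

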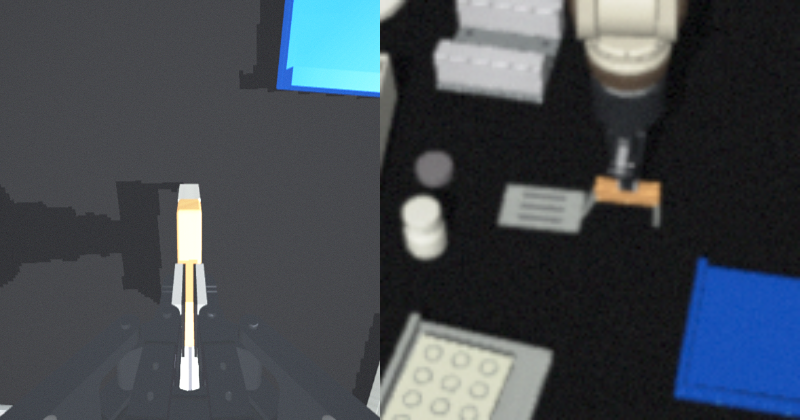

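The picture shows the handle between the fingers with a slight gap on each side, so the fingers may not have reached it. I'll close to 0.

```bash
python3 -m jog '[{"rotation":[0,0,0],"translation":[0,0,0],"grip":0},{"rotation":[0,0,0],"translation":[0,0,0],"grip":0},{"rotation":[0,0,0],"translation":[0,0,0],"grip":0},{"rotation":[0,0,0],"translation":[0,0,0],"grip":0},{"rotation":[0,0,0],"translation":[0,0,0],"grip":0}]' 110; python3 - <<'E'
from h import *
c=cam('wrist'); P=cloud(c); p=c['p']
cv2.imwrite('pics/g3.png',cv2.resize(p[160:420,180:380],(600,600))[:,:,::-1])
hsv=cv2.cvtColor(p,cv2.COLOR_RGB2HSV)
rect(P,box(P,.4,.6,-.08,.08,.03,.065)&(hsv[...,1]>100),'handle')
E
```

```text
time: 5.6
ee_pos: [0.481, 0.005, 0.0264]
tcp_rot: [-180.0, -0.0, 175.0]
wrist_force: [-0.0, 0.5, 0.5]
opening: 0.0003
grasp_force: 0.0
handle 286 c [461.    5.5] size [14.1 30.9] ang 85.5
```

View pics/g3.png

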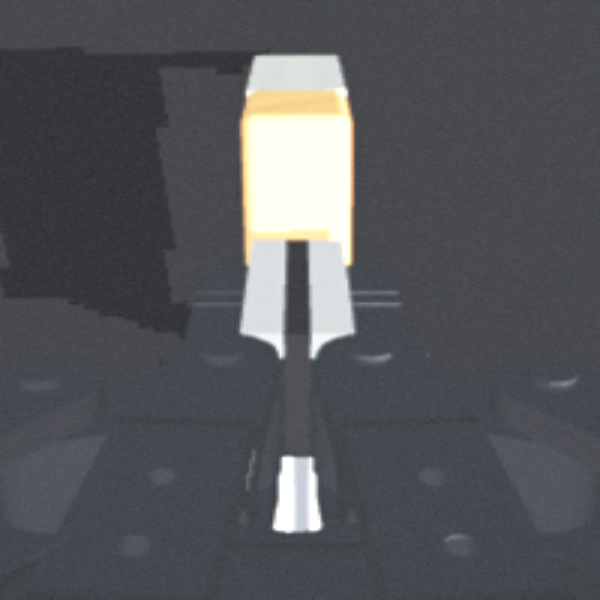

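```bash
python3 - <<'E'
from h import *
c=cam('wrist'); P=cloud(c)
for r in range(230,400,8): print(r,[P[r,k].round(3).tolist() for k in (267,279,290)], c['d'][r,267].round(3))
print(c['T'].round(3).tolist())
s=cam('side'); Q=cloud(s); m=box(Q,.43,.55,-.05,.06,.03,.14)
for z in np.arange(.03,.14,.01):
    q=Q[m&(Q[...,2]>z)&(Q[...,2]<z+.01)]
    if len(q): print(z.round(2),len(q),q.min(0).round(3),q.max(0).round(3), s['p'][m&(Q[...,2]>z)&(Q[...,2]<z+.01)].mean(0).round())
E
```

```text
230 [[0.455, 0.002, 0.056], [0.456, 0.007, 0.055], [0.456, 0.012, 0.056]] 0.151
238 [[0.459, 0.002, 0.054], [0.459, 0.007, 0.056], [0.46, 0.012, 0.056]] 0.154
246 [[0.462, 0.001, 0.056], [0.463, 0.007, 0.055], [0.463, 0.011, 0.057]] 0.153
254 [[0.466, 0.001, 0.056], [0.467, 0.006, 0.056], [0.467, 0.011, 0.055]] 0.154
262 [[0.47, 0.001, 0.056], [0.471, 0.006, 0.056], [0.471, 0.011, 0.055]] 0.155
270 [[0.469, 0.001, 0.066], [0.47, 0.006, 0.066], [0.47, 0.011, 0.066]] 0.145
278 [[0.468, 0.001, 0.075], [0.469, 0.006, 0.074], [0.469, 0.01, 0.074]] 0.137
286 [[0.469, 0.001, 0.08], [0.47, 0.006, 0.079], [0.47, 0.01, 0.08]] 0.132
294 [[0.469, 0.002, 0.087], [0.47, 0.006, 0.086], [0.47, 0.01, 0.087]] 0.125
302 [[0.469, 0.002, 0.092], [0.47, 0.006, 0.091], [0.47, 0.01, 0.092]] 0.121
310 [[0.468, 0.002, 0.099], [0.471, 0.006, 0.093], [0.469, 0.01, 0.098]] 0.114
318 [[0.467, 0.002, 0.104], [0.475, 0.005, 0.092], [0.469, 0.009, 0.103]] 0.108
326 [[0.468, 0.002, 0.108], [0.478, 0.005, 0.093], [0.468, 0.009, 0.108]] 0.105
334 [[0.468, 0.002, 0.111], [0.482, 0.005, 0.093], [0.469, 0.009, 0.111]] 0.1
[... 745 characters left out ...]
1.0]]
0.03 34 [ 0.446 -0.005  0.03 ] [0.521 0.021 0.04 ] [153. 123.  89.]
0.04 44 [0.447 0.007 0.04 ] [0.515 0.019 0.049] [197. 149.  99.]
0.05 85 [ 0.447 -0.004  0.05 ] [0.515 0.019 0.059] [206. 157. 104.]
0.06 13 [0.45 0.01 0.06] [0.49  0.021 0.069] [152. 126.  98.]
0.07 13 [0.468 0.012 0.07 ] [0.49  0.021 0.08 ] [83. 80. 77.]
0.08 4 [0.474 0.021 0.08 ] [0.486 0.022 0.084] [60. 63. 65.]
0.09 2 [0.468 0.019 0.096] [0.468 0.02  0.1  ] [39. 41. 41.]
0.1 5 [0.468 0.013 0.103] [0.478 0.03  0.106] [63. 64. 66.]
0.11 16 [ 0.461 -0.012  0.11 ] [0.495 0.046 0.12 ] [53. 54. 56.]
0.12 12 [0.463 0.02  0.121] [0.495 0.054 0.13 ] [48. 49. 53.]
0.13 9 [0.463 0.016 0.13 ] [0.495 0.027 0.14 ] [32. 33. 36.]
```

```bash
python3 -m jog '[{"rotation":[0,0,0],"translation":[0,0,20],"grip":0},{"rotation":[0,0,0],"translation":[0,0,60],"grip":0},{"rotation":[0,0,0],"translation":[0,0,100],"grip":0}]'; python3 - <<'E'
from h import *
c=cam('wrist'); P=cloud(c); hsv=cv2.cvtColor(c['p'],cv2.COLOR_RGB2HSV)
rect(P,box(P,.4,.6,-.08,.08,.03,.2)&(hsv[...,1]>100)&(hsv[...,0]<30),'handle')
for r in range(240,330,6): print(r,[P[r,k].round(3).tolist() for k in (262,267,272,279,284,290)])
s=cam('side'); cv2.imwrite('pics/g4.png',np.hstack([cv2.resize(c['p'],(380,420)),cv2.resize(s['p'][150:250,220:320],(420,420))])[:,:,::-1])
E
```

```text
time: 6.05
ee_pos: [0.4803, 0.005, 0.1271]
tcp_rot: [-180.0, -0.1, 175.0]
wrist_force: [2.0, 0.8, -1.3]
opening: 0.0002
grasp_force: 0.0
handle 347 c [480.2   4.6] size [15.4 68.8] ang 84.4
240 [[0.518, -0.014, -0.002], [0.518, -0.009, -0.001], [0.497, -0.002, 0.055], [0.498, 0.004, 0.056], [0.498, 0.007, 0.055], [0.519, 0.012, 0.001]]
246 [[0.524, -0.014, -0.001], [0.523, -0.01, 0.001], [0.502, -0.002, 0.055], [0.503, 0.003, 0.055], [0.503, 0.007, 0.055], [0.526, 0.011, -0.001]]
252 [[0.53, -0.015, -0.001], [0.53, -0.01, -0.0], [0.507, -0.003, 0.056], [0.507, 0.003, 0.056], [0.508, 0.007, 0.055], [0.514, 0.011, 0.041]]
258 [[0.535, -0.016, 0.001], [0.535, -0.011, 0.002], [0.512, -0.003, 0.056], [0.512, 0.002, 0.056], [0.512, 0.006, 0.056], [0.537, 0.011, 0.001]]
264 [[0.541, -0.016, 0.0], [0.468, 0.001, 0.162], [0.469, 0.003, 0.161], [0.469, 0.006, 0.161], [0.469, 0.008, 0.162], [0.469, 0.011, 0.161]]
270 [[0.546, -0.017, 0.003], [0.468, 0.001, 0.168], [0.468, 0.003, 0.167], [0.469, 0.006, 0.167], [0.469, 0.008, 0.168], [0.469, 0.011, 0.166]]
276 [[0.472, -0.002, 0.166], [0.468, 0.0
[... 524 characters left out ...]
8]]
300 [[0.468, -0.0, 0.191], [0.468, 0.002, 0.192], [0.469, 0.003, 0.191], [0.469, 0.006, 0.191], [0.469, 0.008, 0.191], [0.468, 0.01, 0.192]]
306 [[0.467, 0.0, 0.197], [0.469, 0.002, 0.194], [0.469, 0.004, 0.194], [0.47, 0.006, 0.193], [0.47, 0.008, 0.193], [0.47, 0.01, 0.194]]
312 [[0.468, 0.0, 0.2], [0.468, 0.002, 0.2], [0.467, 0.004, 0.201], [0.471, 0.006, 0.195], [0.472, 0.007, 0.194], [0.468, 0.01, 0.2]]
318 [[0.467, 0.001, 0.204], [0.468, 0.002, 0.203], [0.469, 0.004, 0.202], [0.475, 0.005, 0.193], [0.473, 0.007, 0.196], [0.468, 0.009, 0.204]]
324 [[0.467, 0.001, 0.207], [0.467, 0.002, 0.208], [0.47, 0.004, 0.203], [0.477, 0.005, 0.193], [0.473, 0.007, 0.199], [0.468, 0.009, 0.207]]
```

View pics/g4.png

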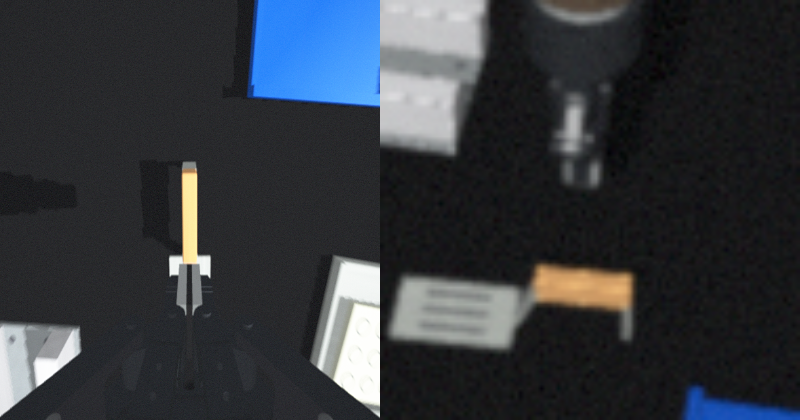

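The reported TCP lies about 32 mm beyond the real fingertips: the tips show at z≈0.158 when 0.127 is reported. The fingers therefore closed just above the handle, and the lifter hasn't moved. I'll allow for that and regrip 32 mm lower.

```bash
python3 -m jog '[{"rotation":[0,0,0],"translation":[0,0,0],"grip":60},{"rotation":[0,0,0],"translation":[0,0,0],"grip":60},{"rotation":[0,0,0],"translation":[0,0,0],"grip":60},{"rotation":[0,0,0],"translation":[0,0,-30],"grip":60},{"rotation":[0,0,0],"translation":[0,0,-60],"grip":60},{"rotation":[0,0,0],"translation":[0,0,-90],"grip":60},{"rotation":[0,0,0],"translation":[0,0,-115],"grip":60},{"rotation":[0,0,0],"translation":[0,0,-127],"grip":60},{"rotation":[0,0,0],"translation":[0,0,-131],"grip":60},{"rotation":[0,0,0],"translation":[0,0,-131],"grip":30},{"rotation":[0,0,0],"translation":[0,0,-131],"grip":2},{"rotation":[0,0,0],"translation":[0,0,-131],"grip":2},{"rotation":[0,0,0],"translation":[0,0,-131],"grip":2},{"rotation":[0,0,0],"translation":[0,0,-131],"grip":2},{"rotation":[0,0,0],"translation":[0,0,-131],"grip":2},{"rotation":[0,0,0],"translation":[0,0,-131],"grip":2}]' 110
```

```text
time: 7.75
ee_pos: [0.4819, 0.0051, -0.0032]
tcp_rot: [180.0, 0.1, 175.0]
wrist_force: [-1.2, 0.0, 6.4]
opening: 0.0142
grasp_force: 107.9
```

```bash
python3 -m jog '[{"rotation":[0,0,0],"translation":[0,0,20],"grip":2},{"rotation":[0,0,0],"translation":[0,0,50],"grip":2},{"rotation":[0,0,0],"translation":[0,0,80],"grip":2},{"rotation":[0,0,0],"translation":[0,0,100],"grip":2},{"rotation":[0,0,0],"translation":[0,0,100],"grip":2},{"rotation":[0,0,0],"translation":[0,0,100],"grip":2},{"rotation":[0,0,0],"translation":[0,0,100],"grip":2}]'; cat > m.py <<'E'
from h import *
def run(n,zb):
    """lifter blade plane around height zb, plate and tray"""
    c=cam(n); P=cloud(c); p=c['p'].astype(int); hsv=cv2.cvtColor(c['p'],cv2.COLOR_RGB2HSV)
    return c,P,p,hsv
E
python3 - <<'E'
from h import *
o=readout.get_obs(); print(o['ee_pos'].round(4),o['tcp_rot'].round(2),o['opening'],o['grasp_force'])
for n in ['scene','side']:
    c=cam(n); P=cloud(c); p=c['p'].astype(int); hsv=cv2.cvtColor(c['p'],cv2.COLOR_RGB2HSV)
    m=box(P,.5,.66,-.08,.08,.085,.125)&(hsv[...,1]<70)
    if m.sum()>30:
        Q=P[m]; rect(P,m,n+' blade'); A=np.c_[Q[:,:2]-Q[:,:2].mean(0),np.ones(len(Q))]
        co=np.linalg.lstsq(A,Q[:,2],rcond=None)[0]; r=Q[:,2]-A@co; k=abs(r)<.004; co=np.linalg.lstsq(A[k],Q[k,2],rcond=None)[0]; print('  slope deg',np.degrees(co[:2]).round(2),'z',co[2].round(4),k.sum())
    m=box(P,.4,.55,-.08,.08,.13,.17)&(hsv[...,1]>100)
    if m.sum()>30: rect(P,m,n+' handle'); print(np.percentile(P[m][:,2],[5,50,95]).round(4))
    for t,z in (('lifter_tip',.1),('lifter',.1),('lifter_grip',.145)):
        for k in spotter.mark_of(n,t)[:2]: print(n,t,round(k['confidence'],2),at_z(c,k['uv'],z)[0].round(3))
    reg=box(P,.54,.76,.13,.38,.005,.036)
    yaw=-13
    # profile across tray in tray frame
    a=np.radians(-12.5); ex=np.array([np.cos(a),np.sin(a)]); ey=np.array([-ex[1],ex[0]])
    Q=P[reg]; L=(Q[:,:2]-[.64,.257]); u,v=L@ex,L@ey; rgb=p[reg]
    cent=abs(v)<.04
    for lo in np.arange(-.085,.09,.005):
        k=cent&(u>=lo)&(u<lo+.005)
        if k.sum()>3: print(round(lo*1000),k.sum(),np.median(Q[k,2]).round(4),np.median(rgb[k],0),end=' | ')
    print()
    pl=reg&(P[...,2]>.023)&(abs(p[...,0]-p[...,2])>12)&(p.min(2)>120)
    print('warm',pl.sum()); 
    if pl.sum()>30: rect(P,pl,'plate')
    cv2.imwrite(f'pics/t_{n}.png',c['p'][:,:,::-1])
E
```

```text
time: 8.45
ee_pos: [0.4803, 0.005, 0.094]
tcp_rot: [-180.0, -0.1, 175.0]
wrist_force: [-0.0, -0.5, -1.5]
opening: 0.0139
grasp_force: 107.2
[0.4803 0.005  0.094 ] [-1.7999e+02 -1.1000e-01  1.7500e+02] 0.013917783278397518 107.2235119342804
scene blade 655 c [571.4  -3.1] size [ 58.  104.6] ang 85.4
  slope deg [-2.36  0.29] z 0.0995 482
scene lifter_tip 0.96 [ 0.626 -0.004  0.1  ]
scene lifter 0.89 [0.523 0.    0.1  ]
scene lifter_grip 0.69 [0.477 0.001 0.145]
scene lifter_grip 0.63 [0.546 0.479 0.145]
-80 6 0.0091 [144.  147.5 148.5] | -75 41 0.0107 [172. 175. 176.] | -70 54 0.0118 [176. 179. 180.] | -65 46 0.0112 [176. 179. 180.] | -60 55 0.0111 [177. 180. 181.] | -55 45 0.0114 [177. 181. 182.] | -50 12 0.0135 [191.5 194.  190. ] | -45 8 0.0228 [203.  205.5 199.5] | -40 53 0.0259 [210. 212. 204.] | -35 49 0.0265 [211. 213. 205.] | -30 50 0.0269 [202.5 205.5 198.5] | -25 52 0.0267 [207. 210. 202.] | -20 61 0.0264 [203. 206. 198.] | -15 48 0.0268 [209. 211. 203.] | -10 54 0.0264 [211. 213. 205.] | -5 49 0.0264 [211. 213. 205.] | 0 58 0.0268 [205.5 208.  200.5] | 5 54 0.0272 [205.5 20
[... 1129 characters left out ...]
.5 212.  192.5] | -20 44 0.0281 [210.5 213.5 193. ] | -15 47 0.0279 [211. 214. 192.] | -10 45 0.0274 [219. 220. 198.] | -5 47 0.0284 [218. 219. 198.] | 0 45 0.0278 [205. 207. 189.] | 5 43 0.0279 [210. 213. 193.] | 10 47 0.0275 [206. 208. 189.] | 15 45 0.0268 [215. 216. 195.] | 20 43 0.0275 [219. 220. 199.] | 25 48 0.0281 [218. 220. 198.] | 30 44 0.0275 [204.  206.5 188. ] | 35 39 0.027 [207. 209. 190.] | 40 50 0.0273 [210. 212. 192.] | 45 43 0.0272 [215. 218. 196.] | 50 46 0.0267 [219. 220. 199.] | 55 29 0.0266 [212. 214. 194.] | 60 18 0.0163 [140.5 143.5 135. ] | 65 89 0.0254 [126. 129. 124.] | 70 39 0.0293 [157. 162. 157.] | 
warm 1205
plate 1205 c [649.8 260. ] size [122.4 101.2] ang 76.5
```

```bash
cat > fit.py <<'E'
from h import *
def plane(Q,nm,ref):
    d=Q-np.median(Q,0); A=np.c_[d[:,:2],np.ones(len(Q))]; k=np.ones(len(Q),bool)
    for _ in range(6):
        co=np.linalg.lstsq(A[k],Q[k,2],rcond=None)[0]; k=abs(Q[:,2]-A@co)<.003
    a=np.radians(ref); s=np.degrees(co[:2])
    print(nm,'pitch-up along x',(s@[np.cos(a),np.sin(a)]).round(2),'roll-up along y',(s@[-np.sin(a),np.cos(a)]).round(2),'z',co[2].round(4),k.sum())
def local(P,c,yaw):
    a=np.radians(yaw); L=P[...,:2]-np.array(c); return L@[np.cos(a),np.sin(a)],L@[-np.sin(a),np.cos(a)]
E
python3 - <<'E'
from fit import *
for n in ['scene','side']:
  for rep in range(2):
    c=cam(n); P=cloud(c); p=c['p'].astype(int)
    u,v=local(P,(.4803,.005),-5)
    for lo,hi in ((.06,.138),):
        m=(u>lo)&(u<hi)&(abs(v)<.024)&(P[...,2]>.085)&(P[...,2]<.115); plane(P[m],n+' blade',-5)
    u,v=local(P,(.649,.258),-13.5)
    m=(abs(u)<.042)&(abs(v)<.05)&(P[...,2]>.02)&(P[...,2]<.034); plane(P[m],n+' plate',-13.5)
    m=box(P,.54,.76,.13,.38,.0215,.036)&(p[...,0]-p[...,2]>=(3 if n=='scene' else 12))&(p.min(2)>120); rect(P,m,'plate')
    m=box(P,.54,.76,.13,.38,.008,.036)&(p.min(2)>60); rect(P,m,'tray')
E
```

```text
scene blade pitch-up along x 0.46 roll-up along y -0.73 z 0.0999 350
scene plate pitch-up along x 0.02 roll-up along y -0.19 z 0.0265 898
plate 1505 c [651.2 258.4] size [121.  104.9] ang 76.3
tray 3150 c [640.5 256.8] size [158.1 154.7] ang 77.3
scene blade pitch-up along x -0.94 roll-up along y -1.02 z 0.1003 334
scene plate pitch-up along x -0.31 roll-up along y -0.39 z 0.0266 907
plate 1521 c [650.8 258.4] size [121.4 102.8] ang 76.5
tray 3130 c [641.4 257.1] size [157.9 155.1] ang 77.7
side blade pitch-up along x 0.23 roll-up along y -0.72 z 0.099 251
side plate pitch-up along x -0.48 roll-up along y -0.46 z 0.0275 756
plate 1292 c [649.3 259.3] size [122.6 101.8] ang 77.1
tray 2831 c [638.8 257.5] size [161.  152.6] ang 77.7
side blade pitch-up along x -0.34 roll-up along y 0.91 z 0.0992 258
side plate pitch-up along x 0.05 roll-up along y 0.07 z 0.0277 756
plate 1294 c [648.5 259.8] size [123.1 101.7] ang 76.2
tray 2827 c [639. 258.] size [162.4 152.1] ang 77.5
```

The blade is level and held well. The plate is at about (0.650, 0.259) with yaw −13.5°. I'll move to the pre-insertion pose.

```bash
python3 -m jog '[{"rotation":[0,0,0],"translation":[-2,15,0],"grip":2},{"rotation":[0,0,-1],"translation":[-7,50,0],"grip":2},{"rotation":[0,0,-2],"translation":[-12,90,0],"grip":2},{"rotation":[0,0,-3],"translation":[-18,130,0],"grip":2},{"rotation":[0,0,-4],"translation":[-24,170,0],"grip":2},{"rotation":[0,0,-5],"translation":[-29,210,0],"grip":2},{"rotation":[0,0,-6.5],"translation":[-34,250,0],"grip":2},{"rotation":[0,0,-7.5],"translation":[-39,285,0],"grip":2},{"rotation":[0,0,-8.5],"translation":[-42,304.5,-10],"grip":2},{"rotation":[0,0,-8.5],"translation":[-42,304.5,-35],"grip":2},{"rotation":[0,0,-8.5],"translation":[-42,304.5,-60],"grip":2},{"rotation":[0,0,-8.5],"translation":[-42,304.5,-72],"grip":2},{"rotation":[0,0,-8.5],"translation":[-42,304.5,-75],"grip":2},{"rotation":[0,0,-8.5],"translation":[-42,304.5,-75],"grip":2},{"rotation":[0,0,-8.5],"translation":[-42,304.5,-75],"grip":2},{"rotation":[0,0,-8.5],"translation":[-42,304.5,-75],"grip":2}]'
python3 - <<'E'
from fit import *
o=readout.get_obs(); e=o['ee_pos']; print(e.round(4),o['tcp_rot'].round(2))
for n in ['scene','side']:
  for rep in range(2):
    c=cam(n); P=cloud(c); p=c['p'].astype(int)
    u,v=local(P,e[:2],-13.5)
    m=(u>.06)&(u<.138)&(abs(v)<.024)&(P[...,2]>.015)&(P[...,2]<.04); 
    if m.sum()>20: plane(P[m],n+' blade',-13.5)
    m=(u>.056)&(u<.16)&(abs(v)<.04)&(P[...,2]>.018)&(P[...,2]<.04)
    m&=(u<.15)
    if m.sum()>20: rect(P,m,'blade')
    m=box(P,.54,.76,.13,.38,.0215,.036)&(u>.155)&(p[...,0]-p[...,2]>=(3 if n=='scene' else 12))&(p.min(2)>120); rect(P,m,'plate')
    for k in spotter.mark_of(n,'lifter_tip')[:1]: print('tip',at_z(c,k['uv'],.024)[0].round(4))
  cv2.imwrite(f'pics/pre_{n}.png',c['p'][:,:,::-1])
s=cv2.imread('pics/pre_side.png')[220:360,150:330]; q=cv2.imread('pics/pre_scene.png')[220:360,270:450]
cv2.imwrite('pics/pre.png',np.hstack([cv2.resize(s,(400,311)),cv2.resize(q,(400,311))]))
E
```

```text
time: 10.65
ee_pos: [0.4397, 0.3098, 0.0216]
tcp_rot: [179.9, 0.1, 166.5]
wrist_force: [0.8, 0.7, -1.0]
opening: 0.0142
grasp_force: 107.6
[0.4397 0.3098 0.0216] [1.7992e+02 7.0000e-02 1.6648e+02]
scene blade pitch-up along x -0.56 roll-up along y -0.4 z 0.0265 349
blade 591 c [536.5 286.4] size [57.  86.6] ang 77.1
plate 1512 c [650.4 258.3] size [121.  104.5] ang 76.2
tip [0.578  0.2741 0.024 ]
scene blade pitch-up along x -0.53 roll-up along y -0.73 z 0.0254 364
blade 589 c [536.4 285.9] size [57.1 87. ] ang 77.1
plate 1519 c [650.4 257.7] size [120.9 104. ] ang 75.5
tip [0.5762 0.275  0.024 ]
side blade pitch-up along x -0.29 roll-up along y -0.53 z 0.0262 358
blade 574 c [535.2 285.5] size [58.2 85.2] ang 77.1
plate 1292 c [648.9 259.2] size [123.3 101.3] ang 76.2
tip [0.5724 0.2848 0.024 ]
side blade pitch-up along x -0.63 roll-up along y -0.74 z 0.0262 347
blade 574 c [535.8 285.7] size [59.1 86.3] ang 76.6
plate 1298 c [649.2 259.9] size [122.1 101.6] ang 75.9
tip [0.5731 0.2751 0.024 ]
```

View pics/pre.png

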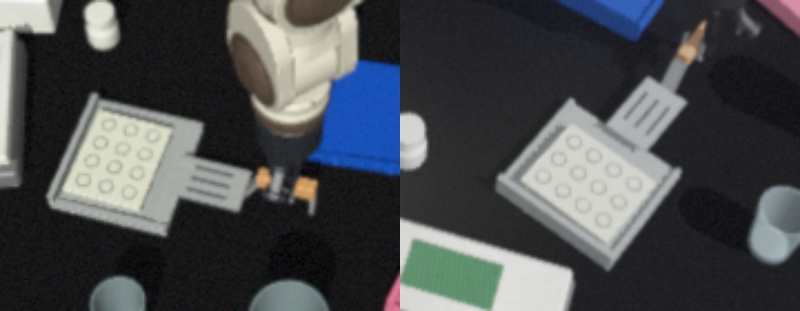

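The picture shows the blade in line with the tunnel, its tip just over the tray's open front edge. I'll lower it to tunnel height.

```bash
python3 -m jog '[{"rotation":[0,0,0],"translation":[0,0,-5],"grip":2},{"rotation":[0,0,0],"translation":[0,0,-9],"grip":2},{"rotation":[0,0,0],"translation":[0,0,-9],"grip":2},{"rotation":[0,0,0],"translation":[0,0,-9],"grip":2},{"rotation":[0,0,0],"translation":[0,0,-9],"grip":2}]'
python3 - <<'E'
from fit import *
o=readout.get_obs(); e=o['ee_pos']; print(e.round(4),o['tcp_rot'].round(2),o['wrist_force'].round(1))
for n in ['scene','side']:
  for rep in range(2):
    c=cam(n); P=cloud(c)
    u,v=local(P,e[:2],-13.5)
    m=(u>.06)&(u<.138)&(abs(v)<.024)&(P[...,2]>.005)&(P[...,2]<.03); plane(P[m],n+' blade',-13.5)
    u,v=local(P,(.640,.257),-12.5)
    m=(u>-.072)&(u<-.048)&(abs(v)<.065)&(abs(v)>.038)&(P[...,2]>0)&(P[...,2]<.02); print('floor z',np.median(P[m][:,2]).round(4),m.sum())
E
```

```text
time: 11.55
ee_pos: [0.439, 0.3095, 0.0114]
tcp_rot: [180.0, 0.0, 166.5]
wrist_force: [-1.1, -0.5, -2.0]
opening: 0.0139
grasp_force: 107.6
[0.439  0.3095 0.0114] [180.    0.  166.5] [-1.1 -0.5 -2. ]
scene blade pitch-up along x -0.2 roll-up along y -1.37 z 0.0156 350
floor z 0.0114 152
scene blade pitch-up along x -1.23 roll-up along y 1.03 z 0.0161 346
floor z 0.0111 153
side blade pitch-up along x -0.21 roll-up along y -1.11 z 0.0169 359
floor z 0.0122 147
side blade pitch-up along x 0.03 roll-up along y -0.83 z 0.0169 357
floor z 0.0119 149
```

```bash
python3 -m jog '[{"rotation":[0,0,0],"translation":[5.8,-1.4,0],"grip":2},{"rotation":[0,0,0],"translation":[13.6,-3.3,0],"grip":2},{"rotation":[0,0,0],"translation":[21.4,-5.1,0],"grip":2},{"rotation":[0,0,0],"translation":[29.2,-7,0],"grip":2},{"rotation":[0,0,0],"translation":[38.9,-9.3,0],"grip":2},{"rotation":[0,0,0],"translation":[48.6,-11.7,0],"grip":2},{"rotation":[0,0,0],"translation":[58.3,-14,0],"grip":2}]'
```

```text
time: 12.45
ee_pos: [0.4982, 0.2952, 0.0113]
tcp_rot: [-180.0, -0.0, 166.5]
wrist_force: [0.4, -0.5, -1.7]
opening: 0.0146
grasp_force: 107.6
```

```bash
python3 - <<'E'
from fit import *
for n in ['scene','side']:
    c=cam(n); P=cloud(c); p=c['p'].astype(int)
    u,v=local(P,(.650,.259),-13.5)
    m=box(P,.54,.76,.13,.38,.0215,.036)&(p[...,0]-p[...,2]>=(3 if n=='scene' else 12))&(p.min(2)>120); rect(P,m,n+' plate'); plane(P[m],n,-13.5)
    m=box(P,.54,.76,.13,.38,.008,.036)&(p.min(2)>60); rect(P,m,'tray')
print(readout.get_obs()['wrist_force'])
E
```

```text
scene plate 1509 c [649.9 258.5] size [121.2 103.4] ang 75.9
scene pitch-up along x -0.27 roll-up along y -0.13 z 0.0265 1167
tray 3358 c [627.5 259.4] size [158.3 180.4] ang 77.8
side plate 1279 c [649.3 260.1] size [121.2 101.1] ang 76.4
side pitch-up along x -0.4 roll-up along y -0.14 z 0.0273 1037
tray 2950 c [626.9 260.1] size [161.2 177. ] ang 78.2
[-0.49917257 -0.7496733  -1.6015042 ]
```

The blade tip is about 35 mm inside the tunnel and the plate hasn't moved. I'll finish the insertion.

```bash
python3 -m jog '[{"rotation":[0,0,0],"translation":[7.8,-1.9,0],"grip":2},{"rotation":[0,0,0],"translation":[17.5,-4.2,0],"grip":2},{"rotation":[0,0,0],"translation":[27.2,-6.5,0],"grip":2},{"rotation":[0,0,0],"translation":[37,-8.9,0],"grip":2},{"rotation":[0,0,0],"translation":[45.7,-11,0],"grip":2},{"rotation":[0,0,0],"translation":[50.6,-12.1,0],"grip":2},{"rotation":[0,0,0],"translation":[50.6,-12.1,0],"grip":2}]'
python3 - <<'E'
from fit import *
for n in ['scene','side']:
    c=cam(n); P=cloud(c); p=c['p'].astype(int)
    m=box(P,.54,.76,.13,.38,.0215,.036)&(p[...,0]-p[...,2]>=(3 if n=='scene' else 12))&(p.min(2)>120); rect(P,m,n+' plate'); plane(P[m],n,-13.5)
E
```

```text
time: 13.25
ee_pos: [0.5485, 0.2831, 0.0112]
tcp_rot: [-180.0, -0.0, 166.5]
wrist_force: [0.1, -0.6, -1.0]
opening: 0.0144
grasp_force: 107.6
scene plate 1502 c [649.1 258.2] size [120.9 105.2] ang 76.0
scene pitch-up along x 0.11 roll-up along y -0.23 z 0.0265 1225
side plate 1285 c [649.3 260.1] size [121.  101.3] ang 75.8
side pitch-up along x 0.11 roll-up along y -0.49 z 0.0274 1053
```

```bash
python3 -m jog '[{"rotation":[0,0,0],"translation":[0,0,1.5],"grip":2},{"rotation":[0,0,0],"translation":[0,0,3],"grip":2},{"rotation":[0,0,0],"translation":[0,0,5],"grip":2},{"rotation":[0,0,0],"translation":[0,0,8],"grip":2},{"rotation":[0,0,0],"translation":[0,0,12],"grip":2},{"rotation":[0,0,0],"translation":[0,0,18],"grip":2},{"rotation":[0,0,0],"translation":[0,0,25],"grip":2},{"rotation":[0,0,0],"translation":[0,0,33],"grip":2},{"rotation":[0,0,0],"translation":[0,0,41],"grip":2},{"rotation":[0,0,0],"translation":[0,0,48],"grip":2},{"rotation":[0,0,0],"translation":[0,0,51],"grip":2},{"rotation":[0,0,0],"translation":[0,0,51],"grip":2},{"rotation":[0,0,0],"translation":[0,0,51],"grip":2}]'
python3 - <<'E'
from fit import *
o=readout.get_obs(); e=o['ee_pos']; print(e.round(4),o['wrist_force'].round(1))
for n in ['scene','side']:
    c=cam(n); P=cloud(c); p=c['p'].astype(int)
    m=box(P,.54,.76,.13,.38,.055,.1)&(p[...,0]-p[...,2]>=(3 if n=='scene' else 12))&(p.min(2)>120); rect(P,m,n+' plate'); plane(P[m],n,-13.5)
    cv2.imwrite(f'pics/l_{n}.png',c['p'][:,:,::-1])
    # stand bars
    m=box(P,.5,.8,-.4,-.243,.043,.058); rect(P,m,n+' bar R'); m=box(P,.5,.8,-.243,-.1,.043,.058); rect(P,m,n+' bar L')
E
```

```text
time: 14.65
ee_pos: [0.5478, 0.2833, 0.0621]
tcp_rot: [-180.0, -0.0, 166.5]
wrist_force: [0.3, 0.4, -3.4]
opening: 0.0138
grasp_force: 107.4
[0.5478 0.2833 0.0621] [ 0.3  0.4 -3.4]
scene plate 1624 c [648.8 258.2] size [121.4 107. ] ang 75.9
scene pitch-up along x -0.46 roll-up along y 0.1 z 0.0741 1300
scene bar R 436 c [ 643.1 -295.6] size [ 34.1 133.2] ang 82.1
scene bar L 455 c [ 657.9 -195. ] size [ 33.  132.8] ang 81.1
side plate 1379 c [648.8 259.3] size [122.6 101.6] ang 76.3
side pitch-up along x -0.33 roll-up along y -0.09 z 0.0749 1140Traceback (most recent call last):
  File "<stdin>", line 8, in <module>
  File "h.py", line 28, in rect
    g=np.floor((Q-Q.min(0))/.003).astype(int)+2; im=np.zeros(g.max(0)+3,np.uint8); im[g[:,0],g[:,1]]=1
                  ~~~~~^^^
    return umr_minimum(a, axis, None, out, keepdims, initial, where)
ValueError: zero-size array to reduction operation minimum which has no identity
```

The plate is resting on the lifter, clear of the tray and level. I'll raise it over the 60 mm jar and carry it across in two stages.

```bash
python3 -m jog '[{"rotation":[0,0,0],"translation":[0,0,4],"grip":2},{"rotation":[0,0,0],"translation":[0,0,12],"grip":2},{"rotation":[0,0,0],"translation":[0,-3,23],"grip":2},{"rotation":[0,0,0],"translation":[0,-9,35],"grip":2},{"rotation":[0,0,0],"translation":[0,-18,46],"grip":2},{"rotation":[0,0,0],"translation":[0,-30,54],"grip":2},{"rotation":[0,0,0],"translation":[0,-45,58],"grip":2},{"rotation":[0,0,0.2],"translation":[0,-63,60],"grip":2},{"rotation":[0,0,0.5],"translation":[0,-83,60],"grip":2},{"rotation":[0,0,0.8],"translation":[0,-105,60],"grip":2},{"rotation":[0,0,1.2],"translation":[0,-128,60],"grip":2},{"rotation":[0,0,1.6],"translation":[0,-150,60],"grip":2},{"rotation":[0,0,2],"translation":[0,-170,60],"grip":2},{"rotation":[0,0,2.3],"translation":[0,-187,60],"grip":2},{"rotation":[0,0,2.6],"translation":[0,-202,60],"grip":2},{"rotation":[0,0,2.8],"translation":[0,-214,60],"grip":2},{"rotation":[0,0,3],"translation":[0,-223,60],"grip":2},{"rotation":[0,0,3],"translation":[0,-228,60],"grip":2},{"rotation":[0,0,3],"translation":[0,-230,60],"grip":2},{"rotation":[0,0,3],"translation":[0,-230,60],"grip":2}]'
python3 - <<'E'
from fit import *
o=readout.get_obs(); e=o['ee_pos']; print(e.round(4),o['tcp_rot'].round(2))
for n in ['scene','side']:
    c=cam(n); P=cloud(c); p=c['p'].astype(int)
    m=box(P,.54,.78,-.12,.2,.12,.15)&(p[...,0]-p[...,2]>=(3 if n=='scene' else 12))&(p.min(2)>120)
    if m.sum()>50: rect(P,m,n+' plate'); plane(P[m],n,-10.5)
    for nm,y0,y1 in (('R',-.4,-.243),('L',-.243,-.1)):
        m=box(P,.5,.8,y0,y1,.043,.058); print(m.sum())
        if m.sum()>50: rect(P,m,n+' bar '+nm)
    cv2.imwrite(f'pics/mid_{n}.png',c['p'][:,:,::-1])
E
```

```text
time: 16.75
ee_pos: [0.5479, 0.0534, 0.1224]
tcp_rot: [180.0, -0.0, 169.5]
wrist_force: [-0.5, 0.2, -3.4]
opening: 0.0142
grasp_force: 107.3
[0.5479 0.0534 0.1224] [180.    -0.   169.49]
scene plate 1473 c [651.5  33.9] size [121.8 104.7] ang 78.9
scene pitch-up along x -0.26 roll-up along y -0.01 z 0.1347 1189
422
scene bar R 422 c [ 642.8 -294.2] size [ 32.8 134.1] ang 81.8
450
scene bar L 450 c [ 657.1 -194.8] size [ 30.9 132.9] ang 82.3
side plate 1099 c [650.4  36.2] size [125.4 101. ] ang 79.5
side pitch-up along x -0.32 roll-up along y 0.23 z 0.1337 873
97
side bar R 97 c [ 676.8 -297.6] size [33.9 58.7] ang 80.6
209
side bar L 191 c [ 671.7 -194.6] size [34.3 96.7] ang 82.2
```

View pics/mid_side.png

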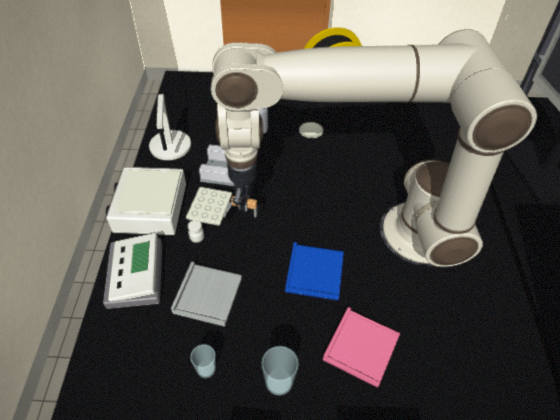

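The side view shows the plate level on the blade at (210,205), the sample jar undisturbed at (196,231) and the stand at (215,165). I'll carry it to above the stand.

```bash
python3 -m jog '[{"rotation":[0,0,0],"translation":[0,-4,0],"grip":2},{"rotation":[0,0,0.1],"translation":[0,-12,0],"grip":2},{"rotation":[0,0,0.3],"translation":[0,-24,0],"grip":2},{"rotation":[0,0,0.5],"translation":[0,-40,0],"grip":2},{"rotation":[0,0,0.7],"translation":[0,-60,0],"grip":2},{"rotation":[0,0,0.9],"translation":[0,-82,0],"grip":2},{"rotation":[0,0,1.1],"translation":[-0.5,-105,0],"grip":2},{"rotation":[0,0,1.3],"translation":[-0.5,-128,0],"grip":2},{"rotation":[0,0,1.5],"translation":[-0.5,-151,0],"grip":2},{"rotation":[0,0,1.7],"translation":[-0.5,-174,0],"grip":2},{"rotation":[0,0,1.9],"translation":[-1,-196,0],"grip":2},{"rotation":[0,0,2.1],"translation":[-1,-216,0],"grip":2},{"rotation":[0,0,2.3],"translation":[-1,-234,0],"grip":2},{"rotation":[0,0,2.4],"translation":[-1,-250,0],"grip":2},{"rotation":[0,0,2.5],"translation":[-1,-263,0],"grip":2},{"rotation":[0,0,2.5],"translation":[-1,-273,0],"grip":2},{"rotation":[0,0,2.5],"translation":[-1,-280,0],"grip":2},{"rotation":[0,0,2.5],"translation":[-1,-283.5,0],"grip":2},{"rotation":[0,0,2.5],"translation":[-1,-283.5,0],"grip":2},{"rotation":[0,0,2.5],"translation":[-1,-283.5,0],"grip":2}]'
cat > ms.py <<'E'
from fit import *
def plate(z0,z1,yaw=-8.2):
  o=readout.get_obs(); e=o['ee_pos']; print(e.round(4),o['tcp_rot'].round(2),o['wrist_force'].round(1))
  for n in ['scene','side']:
    c=cam(n); P=cloud(c); p=c['p'].astype(int)
    m=box(P,.54,.78,-.36,-.12,z0,z1)&(p[...,0]-p[...,2]>=(3 if n=='scene' else 12))&(p.min(2)>100)
    if m.sum()>50: rect(P,m,n+' plate'); plane(P[m],n,yaw)
E
python3 -c "
from ms import *
plate(.115,.15)"
```

```text
time: 18.85
ee_pos: [0.5469, -0.2297, 0.1224]
tcp_rot: [180.0, -0.0, 172.0]
wrist_force: [-0.1, -0.3, -2.7]
opening: 0.0142
grasp_force: 107.4
[ 0.5469 -0.2297  0.1224] [179.99  -0.   172.02] [-0.1 -0.3 -2.7]
scene plate 1295 c [ 649.5 -244.6] size [123.5 108.8] ang 80.8
scene pitch-up along x -0.26 roll-up along y -0.29 z 0.1351 1014
side plate 777 c [ 649.9 -241.7] size [128.5 101. ] ang 81.7
side pitch-up along x -0.09 roll-up along y 0.16 z 0.1339 605
```

The plate is centred over the stand to within about 2 mm. I'll lower it gently.

```bash
python3 -m jog '[{"rotation":[0,0,0],"translation":[0,0,-4],"grip":2},{"rotation":[0,0,0],"translation":[0,0,-11],"grip":2},{"rotation":[0,0,0],"translation":[0,0,-20],"grip":2},{"rotation":[0,0,0],"translation":[0,0,-29],"grip":2},{"rotation":[0,0,0],"translation":[0,0,-38],"grip":2},{"rotation":[0,0,0],"translation":[0,0,-46],"grip":2},{"rotation":[0,0,0],"translation":[0,0,-53],"grip":2},{"rotation":[0,0,0],"translation":[0,0,-58],"grip":2},{"rotation":[0,0,0],"translation":[0,0,-61],"grip":2},{"rotation":[0,0,0],"translation":[0,0,-63],"grip":2},{"rotation":[0,0,0],"translation":[0,0,-65],"grip":2},{"rotation":[0,0,0],"translation":[0,0,-66.5],"grip":2},{"rotation":[0,0,0],"translation":[0,0,-68],"grip":2},{"rotation":[0,0,0],"translation":[0,0,-69.5],"grip":2},{"rotation":[0,0,0],"translation":[0,0,-71],"grip":2},{"rotation":[0,0,0],"translation":[0,0,-72.5],"grip":2},{"rotation":[0,0,0],"translation":[0,0,-74],"grip":2},{"rotation":[0,0,0],"translation":[0,0,-74],"grip":2},{"rotation":[0,0,0],"translation":[0,0,-74],"grip":2}]'
python3 -c "
from ms import *
plate(.0545,.08)"
```

```text
time: 20.85
ee_pos: [0.547, -0.2301, 0.0485]
tcp_rot: [-180.0, 0.0, 172.0]
wrist_force: [0.0, -0.5, -1.5]
opening: 0.0146
grasp_force: 107.5
[ 0.547  -0.2301  0.0485] [-1.80e+02  1.00e-02  1.72e+02] [ 0.  -0.5 -1.5]
scene plate 1205 c [ 650.8 -244.5] size [124.9 103.8] ang 82.1
scene pitch-up along x -0.22 roll-up along y -0.03 z 0.0652 964
side plate 731 c [ 650.3 -242.9] size [126.7  99. ] ang 81.8
side pitch-up along x 0.53 roll-up along y 0.03 z 0.0634 547
```

The plate is on the bars and the wrist load is back to the lifter alone. I'll draw the blade out.

```bash
python3 -m jog '[{"rotation":[0,0,0],"translation":[-3,0.4,0],"grip":2},{"rotation":[0,0,0],"translation":[-8,1.1,0],"grip":2},{"rotation":[0,0,0],"translation":[-16,2.2,0],"grip":2},{"rotation":[0,0,0],"translation":[-26,3.6,0],"grip":2},{"rotation":[0,0,0],"translation":[-37,5.2,0],"grip":2},{"rotation":[0,0,0],"translation":[-48,6.7,0],"grip":2},{"rotation":[0,0,0],"translation":[-59,8.3,0],"grip":2},{"rotation":[0,0,0],"translation":[-70,9.8,0],"grip":2},{"rotation":[0,0,0],"translation":[-81,11.4,0],"grip":2},{"rotation":[0,0,0],"translation":[-92,12.9,0],"grip":2},{"rotation":[0,0,0],"translation":[-104,14.6,0],"grip":2},{"rotation":[0,0,0],"translation":[-116,16.3,0],"grip":2},{"rotation":[0,0,0],"translation":[-126,17.7,0],"grip":2},{"rotation":[0,0,0],"translation":[-132,18.5,0],"grip":2},{"rotation":[0,0,0],"translation":[-132,18.5,0],"grip":2}]'
python3 -c "
from ms import *
plate(.0545,.08)"
```

```text
time: 22.45
ee_pos: [0.4143, -0.2116, 0.0486]
tcp_rot: [-180.0, 0.0, 172.0]
wrist_force: [0.3, -0.4, -1.7]
opening: 0.0145
grasp_force: 107.5
[ 0.4143 -0.2116  0.0486] [-1.7999e+02  2.0000e-02  1.7198e+02] [ 0.3 -0.4 -1.7]
scene plate 1202 c [ 650.3 -245.2] size [123.7 104.2] ang 81.4
scene pitch-up along x 0.3 roll-up along y -0.53 z 0.0654 905
side plate 739 c [ 650.4 -241.4] size [127.3 101.2] ang 82.1
side pitch-up along x -0.4 roll-up along y 0.42 z 0.0636 543
```

```bash
python3 -m jog '[{"rotation":[0,0,0.5],"translation":[4,20,0],"grip":2},{"rotation":[0,0,1],"translation":[11,55,0],"grip":2},{"rotation":[0,0,1.5],"translation":[18,95,0],"grip":2},{"rotation":[0,0,2],"translation":[25,135,0],"grip":2},{"rotation":[0,0,2.5],"translation":[32,170,0],"grip":2},{"rotation":[0,0,3],"translation":[36,190,-5],"grip":2},{"rotation":[0,0,3],"translation":[36,190,-20],"grip":2},{"rotation":[0,0,3],"translation":[36,190,-35],"grip":2},{"rotation":[0,0,3],"translation":[36,190,-44],"grip":2},{"rotation":[0,0,3],"translation":[36,190,-48],"grip":2},{"rotation":[0,0,3],"translation":[36,190,-50],"grip":2},{"rotation":[0,0,3],"translation":[36,190,-51],"grip":2},{"rotation":[0,0,3],"translation":[36,190,-51],"grip":2},{"rotation":[0,0,3],"translation":[36,190,-51],"grip":2}]'
```

```text
time: 23.95
ee_pos: [0.4512, -0.0217, -0.0021]
tcp_rot: [180.0, 0.0, 175.0]
wrist_force: [0.3, 0.7, -2.3]
opening: 0.0142
grasp_force: 107.8
```

Contact isn't clear yet, so I'll lower it another 2 mm, then open and retreat upward.

```bash
python3 -m jog '[{"rotation":[0,0,0],"translation":[0,0,-1],"grip":2},{"rotation":[0,0,0],"translation":[0,0,-2],"grip":2},{"rotation":[0,0,0],"translation":[0,0,-2],"grip":2},{"rotation":[0,0,0],"translation":[0,0,-2],"grip":2}]'; python3 -m jog '[{"rotation":[0,0,0],"translation":[0,0,0],"grip":20},{"rotation":[0,0,0],"translation":[0,0,0],"grip":30},{"rotation":[0,0,0],"translation":[0,0,0],"grip":60},{"rotation":[0,0,0],"translation":[0,0,0],"grip":60},{"rotation":[0,0,0],"translation":[0,0,0],"grip":60},{"rotation":[0,0,0],"translation":[0,0,0],"grip":60},{"rotation":[0,0,0],"translation":[0,0,30],"grip":60},{"rotation":[0,0,0],"translation":[0,0,70],"grip":60},{"rotation":[0,0,0],"translation":[0,0,110],"grip":60},{"rotation":[0,0,0],"translation":[-40,0,150],"grip":60},{"rotation":[0,0,0],"translation":[-40,0,150],"grip":60}]'
python3 - <<'E'
from ms import *
plate(.0545,.08)
for n in ['scene','side']:
    c=cam(n); P=cloud(c); hsv=cv2.cvtColor(c['p'],cv2.COLOR_RGB2HSV)
    u,v=local(P,(.451,-.022),-5)
    m=(u>.06)&(u<.138)&(abs(v)<.024)&(abs(P[...,2])<.01); plane(P[m],n+' blade',-5)
    m=(u>-.04)&(u<.04)&(abs(v)<.02)&(P[...,2]>.045)&(P[...,2]<.07)&(hsv[...,1]>100)
    if m.sum()>30: rect(P,m,n+' handle'); print(np.median(P[m][:,2]).round(4))
    Z=dict(sample_jar=0,jar_cap=0,dish=0,wash_bottle=0,beaker=0,small_beaker=0)
    for t in Z:
        for k in spotter.mark_of(n,t)[:1]: print(n,t,round(k['confidence'],2),at_z(c,k['uv'],0)[0].round(3))
    if n=='side': cv2.imwrite('pics/end_side.png',c['p'][:,:,::-1])
E
```

```text
time: 24.35
ee_pos: [0.4512, -0.0217, -0.0032]
tcp_rot: [-180.0, 0.1, 175.0]
wrist_force: [-4.5, 0.7, 11.0]
opening: 0.0141
grasp_force: 109.9
time: 25.45
ee_pos: [0.4105, -0.0217, 0.1499]
tcp_rot: [180.0, 0.3, 175.0]
wrist_force: [1.2, 0.5, -0.2]
opening: 0.0601
grasp_force: 0.0
[ 0.4105 -0.0217  0.1499] [179.99   0.29 175.  ] [ 1.2  0.5 -0.2]
scene plate 1203 c [ 651.  -245.5] size [128.4 103.4] ang 81.2
scene pitch-up along x -0.07 roll-up along y -0.05 z 0.0654 943
side plate 736 c [ 650.2 -241.3] size [126.5 102. ] ang 81.7
side pitch-up along x -0.55 roll-up along y 0.18 z 0.0636 561
scene blade pitch-up along x -0.62 roll-up along y 0.92 z 0.002 275
scene sample_jar 0.57 [0.706 0.055 0.   ]
scene jar_cap 0.71 [ 0.712 -0.047  0.   ]
scene dish 0.89 [ 0.334 -0.471  0.   ]
scene wash_bottle 0.71 [ 0.538 -0.479  0.   ]
scene beaker 0.91 [0.431 0.492 0.   ]
scene small_beaker 0.74 [0.624 0.471 0.   ]
side blade pitch-up along x -1.26 roll-up along y 0.54 z 0.0003 210
side handle 128 c [448.7 -18.4] size [21.  68.8] ang 87.4
0.0532
side sample_jar 0.56 [0.696 0.059 0.   ]
side jar_cap 0.44 [ 0.695 -0.055  0.   ]
side dish 0.69 [ 0.344 -0.446  0.   ]
side wash_bottle 0.89 [ 0.541 -0.463  0.   ]
side beaker 0.77 [0.423 0.495 0.   ]
side small_beaker 0.91 [0.621 0.471 0.   ]
```

View pics/end_side.png

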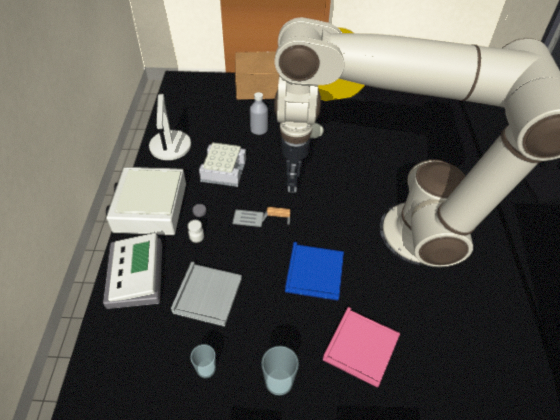

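The final view shows the plate square on the stand at (222,160). The lifter lies flat on the bench at (262,217), clear of everything, and the bystanders are in place. Handing in.

```bash
python3 -c "
from workcell import bot
print(bot.job_done())"
```

```text
the job is handed in; nothing more can be done
None
```

The job is handed in: by camera the plate rests level on both bars, within about 3 mm of the stand's centre and square with it, the lifter lies flat and clear on the bench, and no bystander shows any clear movement; the judge returned no verdict.

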